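# Feed the glass by one turn of the strip feeder's hand wheel

## Task

Feed the sheet of glass on one strip's width: with a fingertip or the outside of the shut fingers, gently push the hand wheel of the strip feeder round by its upright handle through exactly one full turn, clockwise as seen from above, so that the handle ends where it began, over the pointer on the pedestal, and let go. Do not overshoot, because the fence pushes the glass but cannot draw it back. Do not pinch or lift anything, do not touch the glass, and leave the jar, weight, pot and pliers where they are.

Things in the scene. Friction and masses are not known exactly. Their poses are not given: they have to be found in the camera images.
- wheel (a joint): angle of the hand wheel, rad; 0 at the start of every run, grows clockwise seen from above; one full turn is 6.283. It stays where it is left (stiff bearing, about 2 N at the handle turns it), does not coast, and can turn on past one turn, or back. Its screw moves the fence 5 mm per rad (31.4 mm per turn) towards the scoring bridge.
- wheel_handle (a point): middle of the upright black cylindrical handle, 20 mm in diameter, 44 mm long (foot 84, middle 106, top 128 mm above the table); it stands on the rim of the level, dark, three-spoke hand wheel, 75 mm from its axis, over the end of a spoke, and does not spin on the wheel.
- hub: fixed round grey pedestal, 72 mm in diameter, under the hand wheel; origin on the table, on the wheel's vertical axis. Its x axis lies along a flat steel pointer that reaches 113 mm out from the axis under the wheel (top at 57 mm); the handle starts over it, at any heading. Wheel 164 mm across, rim 67 to 81 mm above the table, centre boss up to 93 mm.
- jig: fixed strip feeder; origin on the table, on the wheel's axis. Its bed (170 mm wide, top at 30 mm, side rails to 42 mm) runs along +y from 65 to 365 mm. A steel fence (51 mm high) crosses it at y = 135 mm and moves to +y; the scoring bridge crosses at y = 290 mm, underside 65 mm, top 81 mm above the table, its cutter carriage and knob up to 123 mm.
- sheet: loose sheet of greenish glass lying flat on the bed between the side rails, 130 x 110 x 6 mm (x, y, z), origin at the centre of its underside, 30 mm above the table; its edge rests against the fence, which pushes it along the jig's +y.
- frit_jar: bystander: amber lidded jar, 54 mm in diameter, 75 mm high, origin at the centre of its underside
- weight: bystander: round steel weight with a knob, 52 mm in diameter, 60 mm high, origin at the centre of its underside
- pot: bystander: white ceramic cup without a handle, 60 mm in diameter, 65 mm high, origin at the centre of its underside
- pliers: bystander: glass running pliers lying flat beside the bed, about 175 mm long along their x axis, 62 mm wide, 16 mm high, origin on the table near their middle
Mind the look-alikes: they are no part of the job. There is more than one size of the sheet; the one meant has the size given above. What is shaped like the hub but red is not meant.

How it is judged:
On the way:
1. the wheel has been pushed clockwise through half a turn (value of joint wheel above 3.14159 rad), for 0.1 s.
At the end, for the whole second after the job is handed in: The hand wheel stands at rest one full turn clockwise from its start (within 0.17 rad, about 10 degrees); the glass sheet lies flat on the bed, at rest, 31.4 mm (within 2.5 mm) from where it began (value of joint wheel between 6.11319 and 6.45319 rad and velocity of joint wheel between -0.05 and 0.05 rad/s and distance of sheet from where it was at the start of the episode between 0.0289 and 0.0339 m and linear speed of sheet below 0.01 m/s and height (world z) of sheet below 0.034 m); the robot touches nothing.
It fails at once if the wheel is forced, or gripped hard (more than 36 N on it) (contact force between any of the arm, the fingers and hub above 36 N).
It fails at once if the robot touches the glass sheet (contact force between any of the fingers, the arm and sheet above 0.5 N).
It fails at once if the glass sheet is lifted off the bed (height (world z) of sheet above 0.036 m).
It fails at once if the sheet is fed too far (more than 34.4 mm) (distance of sheet from where it was at the start of the episode above 0.0344 m).
It fails at once if a bystander is moved by more than 15 mm, lifted or tipped (distance of any of frit_jar, weight, pot, pliers from where it was at the start of the episode above 0.015 m or angle between any of frit_jar, weight, pot, pliers's own z axis and vertical above 0.4 rad).
It also fails if it takes over 58 s, if anything falls off the work surface, if the arm or the gripper's body presses on something with over 40 N, if the wrist force passes 120 N, or if a joint passes its speed limit or range.

## Robot

A 6-joint arm with a two-finger parallel gripper is mounted at the origin on the work surface. World frame = base frame: x ahead of the robot, y to its left, z up, the work surface at z = 0. Lengths are in m, angles in rad, forces in N, time in s.
With the tool pointing down it reaches from about 0.4 to 0.925 m from the base axis. Payload 12.5 kg.
Tool frame: the origin (TCP) lies between the finger pads; the fingertips stand 17 mm ahead of it and the grasp point (between the pads) lies 2 mm behind it; z points along the fingers, y is the direction in which the jaws open and shut (so a half turn about z gives the same grasp; the last joint's range is limited). The gripper opens to 95 mm and grips with 3 to 60 N. Pads are 20 mm wide; open, the fingers measure 119 mm over their backs; the gripper's body (75 mm by 180 mm) begins 59 mm behind the grasp point.
Start: joints at [-0.106, 0.491, 1.559, -0, 1.092, -0.106], TCP at [0.625, 0, 0.232] pointing down, gripper open.
Joint ranges: [-3.1, 3.1], [-0.84, 2.19], [0.05, 2.79], [-1.13, 4.28], [0.06, 2.93], [-2.69, 2.69]. Speed limits (rad/s): [2.22, 2.22, 2.79, 3.14, 3.14, 3.14].

## Interface

Orientations are given as a unit quaternion [x, y, z, w].
In Python, from rig import readout, imaging, workorder gives the robot as it stands.
- The arm moves only by the tool servo_tool, never from a script. Its argument "rows" is a list of rows, each an object with "jaw": the finger opening in cm, from 0 to 9.51; "translation": the shift along the world's x, y, z in cm, a list of three; "turn": the turn about the world's z in degrees. A call has 1 to 8 rows; each row shifts and turns the commanded pose from where the row before left it; what a row does not reach is not made up. A row lasts 1/8 s, in which the tool goes at most 62.5 mm and 10.7 degrees, less where a joint would pass 70% of its speed; a pose out of reach is approached as far as the arm can. A call with a gripper value outside its range is refused whole. The fingers move at their own pace and stop on an object; "grip_force" is the grip in N (left out, the last holds). Time passes only in rows, so rows that do not move let the fingers close. It gives the time, the measured TCP pose, the force and the opening at its end, in the units of the state.
- readout.state(): the state, without advancing time (a new reading comes with each control period).
- imaging.snapshot(name): name is "scene" or "side" or "wrist"; returns the picture (480x640x3 uint8, blue, green, red); there is no depth.
- imaging.calibration(name): a dict with "camera_matrix" (3x3 intrinsics, pixels), "k1" (the pictures are not rectified: a ray, as slopes to the right and down, at radius r is drawn at 1 + k1 r^2 times it, then the intrinsics apply), "position" and "orientation" of the camera in the world. Camera axes: x right, y down, z forward; pixel columns grow to the right and rows downward; lengths in m; the calibration is good to about 2 mm. A picture is of the moment at which its call begins: read the wrist's pose just before it. calibration takes no time and is no camera call; for the wrist camera it gives the pose at the moment of the call.
- workorder.close_job(): hands the job in, once; it reports no verdict.
The state is a dict: "clock": time; "joints": joint angles; "joint_velocities": joint speeds; "tau": joint torques, N m; "position": TCP position; "tool_rot": TCP orientation; "wrist_force": force on the tool from outside, world axes, zero at the start; "ft_torque": the same for the moment, N m; "opening": finger opening in m.
Only numpy, scipy, OpenCV 4.12 (cv2) and the standard library are available. Lean on these libraries where they do the work, as an engineer would, in place of code of your own. Each camera call takes 0.05 s, during which the arm holds its last target.

## Working session

There is one attempt and no reset: what is moved stays moved. The work goes in short steps, Python scripts to look and compute and a tool call to move; the robot and the scene stay as the last step left them, time stands still between calls to the robot, and variables do not carry over. Pictures are saved under pics/ and viewed, and the job is handed in when it is done.

Besides the shell and the picture viewer there is one more tool, called by a JSON object that holds its "api" and its "payload". servo_tool: Moves the arm, as the interface text tells. Its arguments: {"type":"object","properties":{"rows":{"type":"array"},"grip_force":{"type":"number"}},"required":["rows"]}

```bash
mkdir -p pics; python3 - <<'E'
from rig import readout, imaging
import cv2
for n in ["scene","side","wrist"]:
    im=imaging.snapshot(n); cv2.imwrite(f"pics/{n}0.png",im)
    c=imaging.calibration(n); print(n,c)
s=readout.state(); print(s)
E
```

```text
scene {'camera_matrix': array([[506.16983978,   0.        , 324.26286293],
       [  0.        , 506.16983978, 238.10010976],
       [  0.        ,   0.        ,   1.        ]]), 'k1': -0.12892245651078313, 'position': array([ 0.95535392, -0.50117161,  0.88114639]), 'orientation': array([ 0.88938815,  0.26852027, -0.10571799, -0.35455505])}
side {'camera_matrix': array([[519.58730344,   0.        , 328.55493944],
       [  0.        , 519.58730344, 235.06538703],
       [  0.        ,   0.        ,   1.        ]]), 'k1': -0.06945945454735782, 'position': array([0.37102275, 1.11711688, 0.67495162]), 'orientation': array([-0.06254662,  0.86171266, -0.50194087,  0.0399321 ])}
wrist {'camera_matrix': array([[346.10251359,   0.        , 322.23512199],
       [  0.        , 346.10251359, 239.91207954],
       [  0.        ,   0.        ,   1.        ]]), 'k1': -0.03152307815862971, 'position': array([0.62449114, 0.07676328, 0.38457692]), 'orientation': array([ 9.90580159e-01,  1.02845555e-04, -1.66683738e-05,  1.36934060e-01])}
{'clock': 0.15, 'joints': array([-1.05597371e-01,  4.91426023e-01,  1.55931819e+00, -3.67203044e-05,
        1.09168922e+00, -1.05583441e-01]), 'joint_velocities': array([ 0.0003706 , -0.00066317, -0.00075988,  0.00135724, -0.00281266,
       -0.000816  ]), 'tau': array([ 3.16444048e-04, -6.12899423e+01, -2.58276522e+01,  6.91918633e-02,
        4.73701756e-02, -5.07232733e-05]), 'position': array([6.24835146e-01, 3.34875977e-05, 2.31189909e-01]), 'tool_rot': array([ 7.07105654e-01,  7.07107783e-01, -2.76942466e-04, -3.16693012e-04]), 'wrist_force': array([0.01025026, 0.15839464, 0.57118298]), 'ft_torque': array([ 0.00597396, -0.02765739,  0.01099379]), 'opening': 0.09521616909170577}
```

View pics/scene0.png

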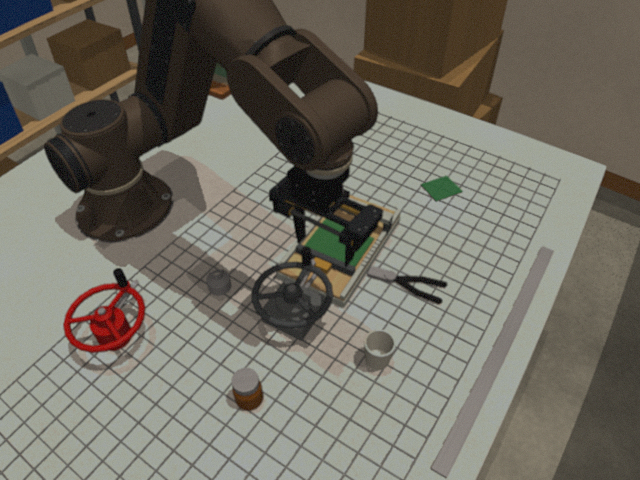

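View pics/side0.png

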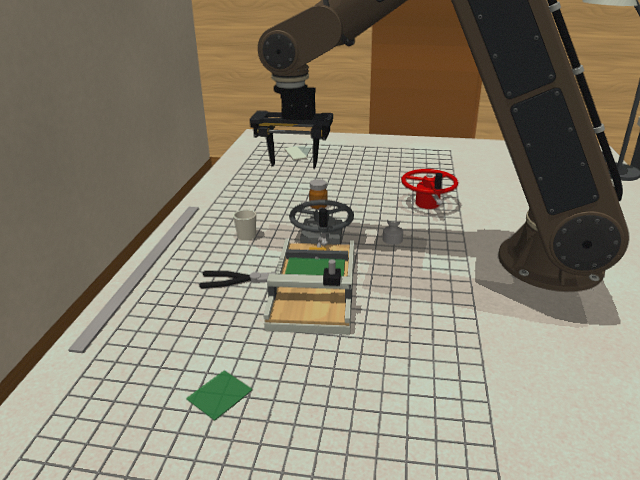

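View pics/wrist0.png

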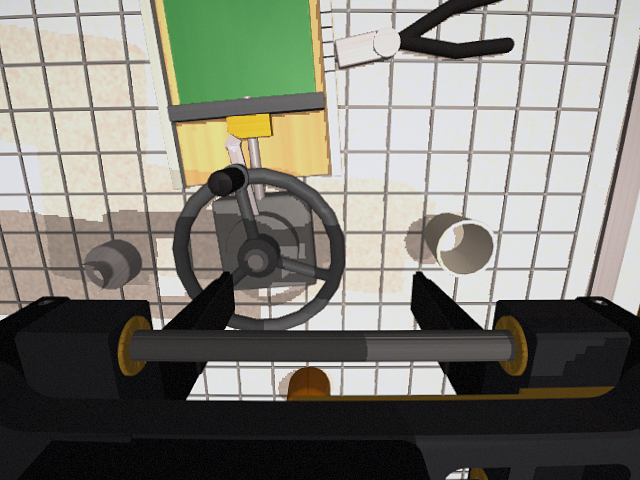

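```bash
cat > h.py <<'E'
import numpy as np, cv2
from scipy.spatial.transform import Rotation as R
def ray(c,px):
    K=c["camera_matrix"]; k=c["k1"]
    d=cv2.undistortPoints(np.array(px,float).reshape(-1,1,2),K,np.array([k,0,0,0.])).reshape(-1,2)
    d=np.c_[d,np.ones(len(d))]
    return R.from_quat(c["orientation"]).apply(d)
def plane(c,px,z):
    d=ray(c,px); p=c["position"]
    return p+d*((z-p[2])/d[:,2])[:,None]
def proj(c,P):
    q=R.from_quat(c["orientation"]).inv().apply(np.atleast_2d(P)-c["position"])
    return cv2.projectPoints(q.reshape(-1,1,3),np.zeros(3),np.zeros(3),c["camera_matrix"],np.array([c["k1"],0,0,0.]))[0].reshape(-1,2)
E
python3 - <<'E'
import cv2
im=cv2.imread("pics/wrist0.png"); cv2.imwrite("pics/w0c.png",cv2.resize(im[140:340,160:360],None,fx=3,fy=3,interpolation=cv2.INTER_CUBIC))
im=cv2.imread("pics/scene0.png"); cv2.imwrite("pics/s0c.png",cv2.resize(im[190:390,190:410],None,fx=3,fy=3,interpolation=cv2.INTER_CUBIC))
E
```

```text
(no output)
```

View pics/w0c.png

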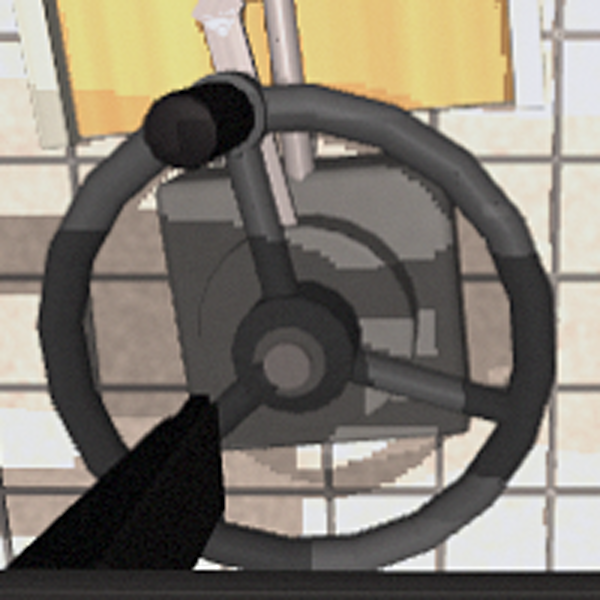

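View pics/s0c.png

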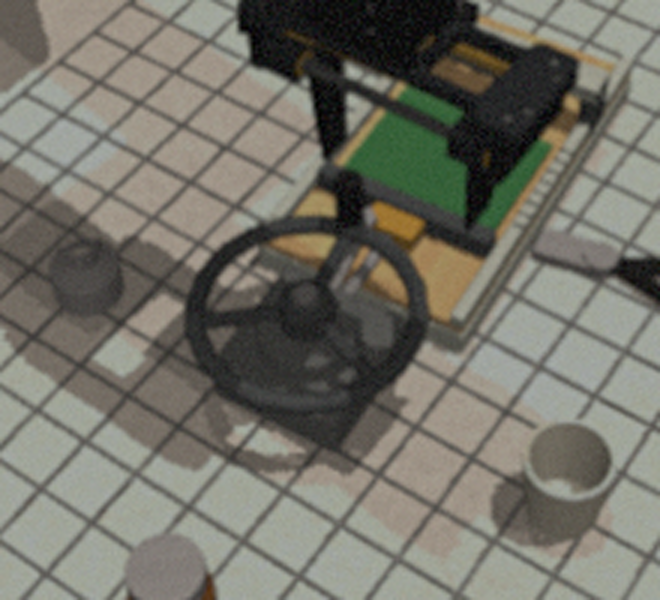

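```bash
python3 - <<'E'
from h import *
from rig import imaging
c=imaging.calibration("wrist"); cv=lambda x,y:(160+x/3,140+y/3)
B=plane(c,[cv(288,365)],.093);print("boss",B)
print("htop",plane(c,[cv(180,130)],.128)); print("hfoot",plane(c,[cv(238,110)],.084))
# rim points: outer silhouette about z=.074
pts=[(40,310),(553,355),(350,90),(500,205),(75,210),(320,572),(470,500),(120,150),(60,410)]
P=plane(c,[cv(*p) for p in pts],.074)[:,:2]
A=np.c_[2*P,np.ones(len(P))];s=np.linalg.lstsq(A,(P**2).sum(1),rcond=None)[0]
print("rim",s[:2],np.sqrt(s[2]+s[0]**2+s[1]**2),np.linalg.norm(P-s[:2],axis=1))
print("pointer tip",plane(c,[cv(220,5)],.057))
cs=imaging.calibration("scene"); print("scene proj", proj(cs,[[*s[:2],.093],[*s[:2],0]]))
# fence lines & bystanders
print("fence top edge", plane(c,[(170,121),(326,106)],.051))
print("jar,weight,pot", plane(c,[(110,262)],.05),plane(c,[(466,245)],.065))
print(proj(c,[[0.625,-.0,.232-.017]]))
s2=imaging.calibration("side")
print("jar side",plane(s2,[(318,185)],.075),"jarscene",plane(cs,[(246,378)],.075),"weightscene",plane(cs,[(218,275)],.05),"pot",plane(cs,[(379,340)],.065))
print("knob side",plane(s2,[(332,263)],.123))
E
```

```text
boss [[ 0.5653957  -0.02559968  0.093     ]]
htop [[0.5489437  0.04786113 0.128     ]]
hfoot [[0.55314384 0.04856886 0.084     ]]
rim [ 0.56402847 -0.0253892 ] 0.07959531815122549 [0.08037338 0.08146089 0.08133305 0.07831658 0.07802503 0.08075007
 0.07695846 0.07878916 0.08022224]
pointer tip [[0.54317331 0.07775785 0.057     ]]
scene proj [[291.16080523 287.26991332]
 [293.21520895 314.4566284 ]]
fence top edge [[0.48419838 0.09654517 0.051     ]
 [0.6278783  0.10890463 0.051     ]]
jar,weight,pot [[ 0.40467017 -0.04135677  0.05      ]] [[ 0.76374952 -0.01840255  0.065     ]]
[[323.18213987 292.30480392]]
jar side [[ 0.60319596 -0.20943893  0.075     ]] jarscene [[ 0.60780977 -0.22225681  0.075     ]] weightscene [[ 0.39387079 -0.05971124  0.05      ]] pot [[ 0.76097449 -0.01867845  0.065     ]]
knob side [[0.49517765 0.26345631 0.123     ]]
```

{"api": "servo_tool", "payload": {"rows": [{"jaw":0,"translation":[-3.7,1,0],"turn":6},{"jaw":0,"translation":[-3.7,1,0],"turn":6},{"jaw":0,"translation":[-3.6,1,0],"turn":0},{"jaw":0,"translation":[0,0,-3],"turn":0},{"jaw":0,"translation":[0,0,-3],"turn":0},{"jaw":0,"translation":[0,0,0],"turn":0},{"jaw":0,"translation":[0,0,0],"turn":0}], "grip_force": 10}}

```text
clock: 1.02
position: [0.5155, 0.03, 0.1724]
tool_rot: [0.629, 0.777, 0.0, 0.0]
wrist_force: [0.4, -0.2, -0.2]
opening: 0.0307
```

```bash
python3 - <<'E'
from rig import readout, imaging
import cv2
from h import *
for n in ["side","wrist","scene"]:
    im=imaging.snapshot(n)
    if n=="side": im=cv2.resize(im[130:300,220:420],None,fx=4,fy=3.5,interpolation=cv2.INTER_CUBIC)
    cv2.imwrite(f"pics/{n}1.png",im)
s=readout.state(); print(s["clock"],s["position"],s["opening"],s["wrist_force"])
C=np.array([.565,-.0255])
a=np.radians(132); prev=np.round((C+.075*np.array([np.cos(a),np.sin(a)]))*1000)
for k in range(1,38):
    a=np.radians(132-10*k); p=np.round((C+.075*np.array([np.cos(a),np.sin(a)]))*1000)
    print(132-10*k,(p-prev)/10); prev=p
E
```

```text
1.175 [0.51542926 0.02998101 0.17261598] 0.018707769974394686 [-0.32767917 -0.767352    0.27259544]
122 [1.  0.8]
112 [1.2 0.6]
102 [1.2 0.4]
92 [1.3 0.1]
82 [1.3 0. ]
72 [ 1.3 -0.3]
62 [ 1.2 -0.5]
52 [ 1.1 -0.7]
42 [ 1.  -0.9]
32 [ 0.8 -1.1]
22 [ 0.6 -1.1]
12 [ 0.3 -1.3]
2 [ 0.2 -1.3]
-8 [-0.1 -1.3]
-18 [-0.3 -1.3]
-28 [-0.5 -1.2]
-38 [-0.7 -1.1]
-48 [-0.9 -0.9]
-58 [-1.  -0.8]
-68 [-1.2 -0.6]
-78 [-1.2 -0.4]
-88 [-1.3 -0.1]
-98 [-1.3  0. ]
-108 [-1.3  0.3]
-118 [-1.2  0.5]
-128 [-1.1  0.7]
-138 [-1.   0.9]
-148 [-0.8  1.1]
-158 [-0.6  1.1]
-168 [-0.3  1.3]
-178 [-0.2  1.3]
-188 [0.1 1.3]
-198 [0.3 1.3]
-208 [0.5 1.2]
-218 [0.7 1.1]
-228 [0.9 0.9]
-238 [1.  0.8]
```

View side.

View pics/side1.png

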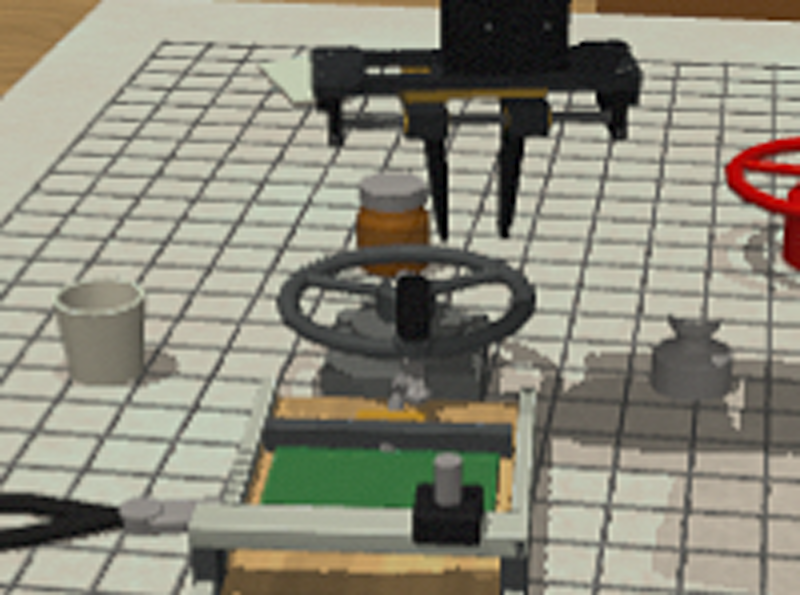

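View pics/wrist1.png

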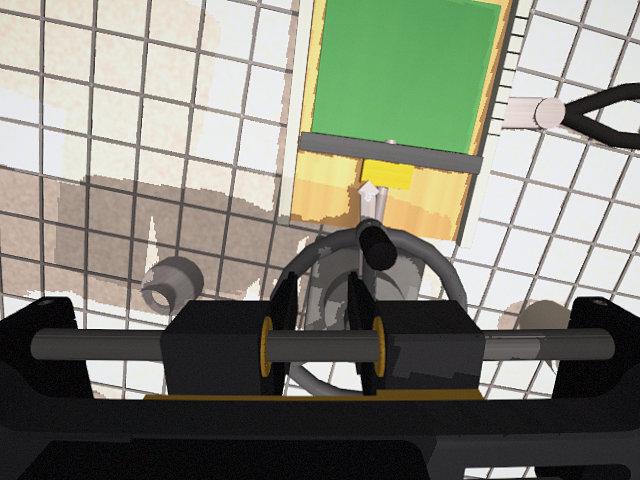

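{"api": "servo_tool", "payload": {"rows": [{"jaw":0,"translation":[0,0,0],"turn":0},{"jaw":0,"translation":[0,0,0],"turn":0},{"jaw":0,"translation":[0,0,-2],"turn":0},{"jaw":0,"translation":[0,0,-2],"turn":0},{"jaw":0,"translation":[0,0,-1.7],"turn":0},{"jaw":0,"translation":[0,0,0],"turn":0}]}}

```text
clock: 1.92
position: [0.5146, 0.03, 0.1139]
tool_rot: [0.629, 0.777, -0.001, -0.001]
wrist_force: [-0.2, -0.3, 1.2]
opening: 0.0008
```

```bash
python3 - <<'E'
from rig import readout, imaging
import cv2
im=imaging.snapshot("side")
im=cv2.resize(im[130:300,220:420],None,fx=4,fy=3.5,interpolation=cv2.INTER_CUBIC)
cv2.imwrite(f"pics/side2.png",im)
s=readout.state(); print(s["clock"],s["position"],s["opening"],s["wrist_force"])
E
```

```text
1.975 [0.51495143 0.03002178 0.11464793] 0.00016006449441655567 [-0.4844767  -0.07098236 -0.16029785]
```

View pics/side2.png

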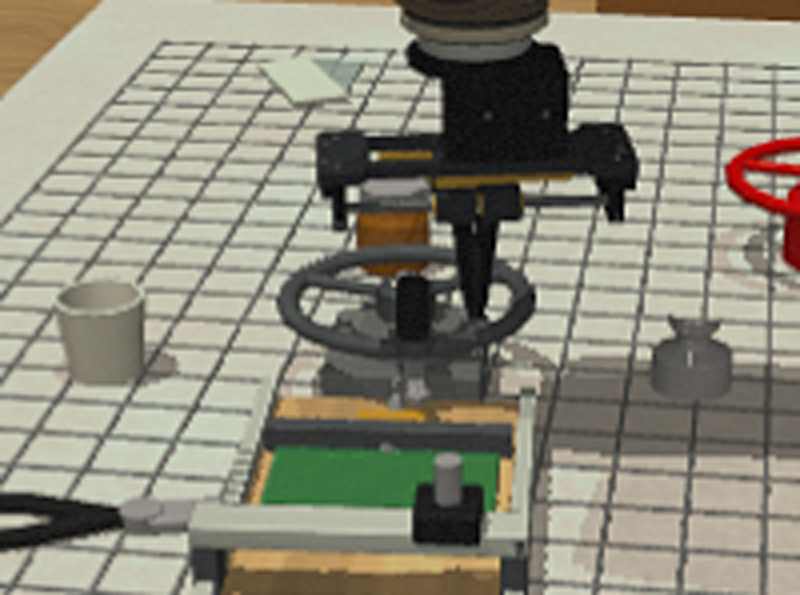

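{"api": "servo_tool", "payload": {"rows": [{"jaw":0,"translation":[1.0,0.8,0],"turn":0},{"jaw":0,"translation":[1.2,0.6,0],"turn":0},{"jaw":0,"translation":[1.2,0.4,0],"turn":0},{"jaw":0,"translation":[1.3,0.1,0],"turn":0},{"jaw":0,"translation":[1.3,0,0],"turn":0}]}}

```text
clock: 2.6
position: [0.5755, 0.0488, 0.1145]
tool_rot: [0.629, 0.777, -0.0, -0.0]
wrist_force: [-5.0, -4.9, -0.1]
opening: 0.0005
```

```bash
python3 - <<'E'
from rig import readout, imaging
import cv2
im=imaging.snapshot("side")
im=cv2.resize(im[130:300,220:420],None,fx=4,fy=3.5,interpolation=cv2.INTER_CUBIC)
cv2.imwrite(f"pics/side3.png",im)
s=readout.state(); print(s["clock"],s["position"],s["opening"],s["wrist_force"])
E
```

```text
2.65 [0.57720576 0.04879286 0.11457107] 0.000208465515896557 [ 0.43998178 -0.53329642 -0.29574026]
```

View pics/side3.png

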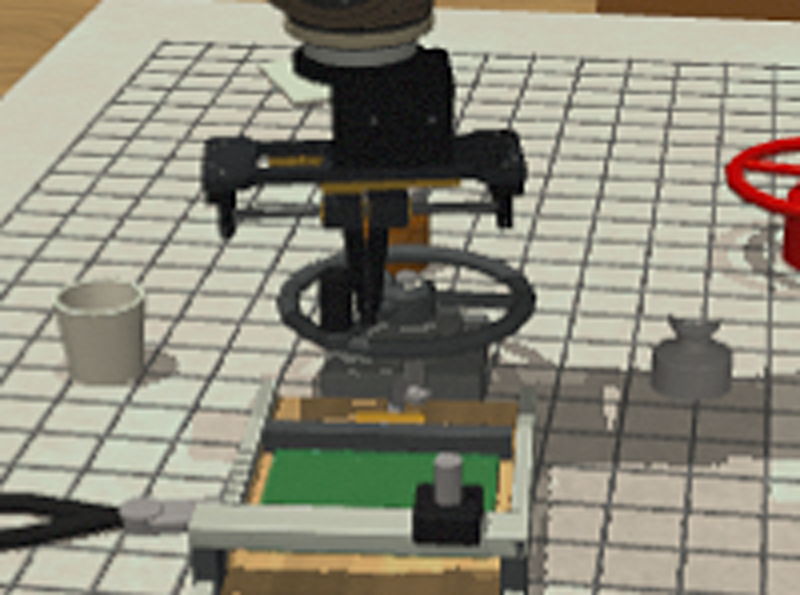

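Handle at about (340,295) of the crop is being driven, finger right behind it at (370,290). Force about 5 N. Continue.

{"api": "servo_tool", "payload": {"rows": [{"jaw":0,"translation":[1.3,-0.3,0],"turn":0},{"jaw":0,"translation":[1.2,-0.5,0],"turn":0},{"jaw":0,"translation":[1.1,-0.7,0],"turn":0},{"jaw":0,"translation":[1.0,-0.9,0],"turn":0},{"jaw":0,"translation":[0.8,-1.1,0],"turn":0},{"jaw":0,"translation":[0.6,-1.1,0],"turn":0},{"jaw":0,"translation":[0.3,-1.3,0],"turn":0},{"jaw":0,"translation":[0.2,-1.3,0],"turn":0}]}}

```text
clock: 3.65
position: [0.6397, -0.0238, 0.1145]
tool_rot: [0.629, 0.777, -0.0, -0.0]
wrist_force: [-4.1, 3.5, -0.7]
opening: 0.0009
```

```bash
python3 - <<'E'
from rig import readout, imaging
import cv2
im=imaging.snapshot("scene")
im=cv2.resize(im[190:390,190:410],None,fx=3,fy=3,interpolation=cv2.INTER_CUBIC)
cv2.imwrite(f"pics/scene4.png",im)
s=readout.state(); print(s["clock"],s["position"],s["opening"],s["wrist_force"])
E
```

```text
3.7 [ 0.64030598 -0.02529694  0.11464843] 0.0002172307358591599 [ 0.47748628 -1.21542525  0.85799553]
```

View pics/scene4.png

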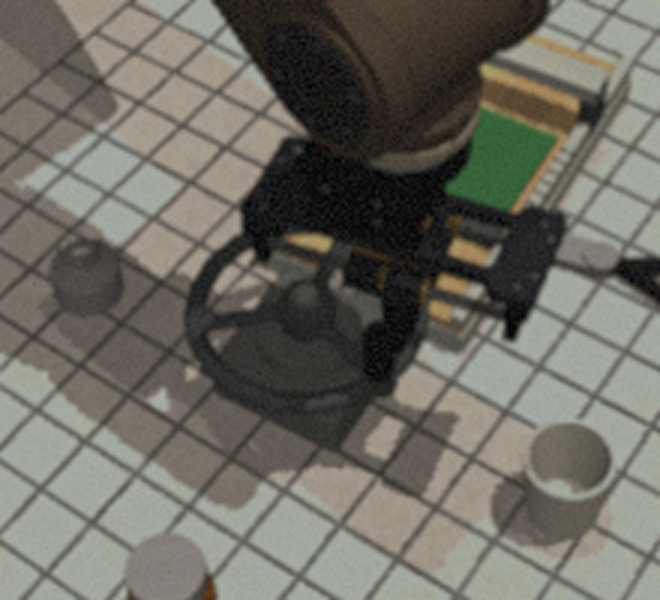

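Handle at crop (382,345), ahead of the finger, moving clockwise as wished. Continue.

{"api": "servo_tool", "payload": {"rows": [{"jaw":0,"translation":[-0.1,-1.3,0],"turn":0},{"jaw":0,"translation":[-0.3,-1.3,0],"turn":0},{"jaw":0,"translation":[-0.5,-1.2,0],"turn":0},{"jaw":0,"translation":[-0.7,-1.1,0],"turn":0},{"jaw":0,"translation":[-0.9,-0.9,0],"turn":0},{"jaw":0,"translation":[-1.0,-0.8,0],"turn":0},{"jaw":0,"translation":[-1.2,-0.6,0],"turn":0},{"jaw":0,"translation":[-1.2,-0.4,0],"turn":0}]}}

```text
clock: 4.7
position: [0.5802, -0.0992, 0.1147]
tool_rot: [0.629, 0.777, 0.0, 0.0]
wrist_force: [2.2, 4.5, 0.1]
opening: 0.0006
```

{"api": "servo_tool", "payload": {"rows": [{"jaw":0,"translation":[-1.3,-0.1,0],"turn":0},{"jaw":0,"translation":[-1.3,0,0],"turn":0},{"jaw":0,"translation":[-1.3,0.3,0],"turn":0},{"jaw":0,"translation":[-1.2,0.5,0],"turn":0},{"jaw":0,"translation":[-1.1,0.7,0],"turn":0},{"jaw":0,"translation":[-1.0,0.9,0],"turn":0},{"jaw":0,"translation":[-0.8,1.1,0],"turn":0}]}}

```text
clock: 5.58
position: [0.5003, -0.0645, 0.1147]
tool_rot: [0.629, 0.777, -0.0, 0.0]
wrist_force: [2.2, -1.8, 0.5]
opening: 0.0007
```

```bash
python3 - <<'E'
from rig import readout, imaging
import cv2
im=imaging.snapshot("scene")
im=cv2.resize(im[190:390,190:410],None,fx=3,fy=3,interpolation=cv2.INTER_CUBIC)
cv2.imwrite(f"pics/scene5.png",im)
im=imaging.snapshot("side")
im=cv2.resize(im[130:300,220:420],None,fx=4,fy=3.5,interpolation=cv2.INTER_CUBIC)
cv2.imwrite(f"pics/side5.png",im)
s=readout.state(); print(s["clock"],s["position"],s["opening"],s["wrist_force"])
E
```

```text
5.675 [ 0.49973198 -0.0637556   0.11458343] 0.00020582083731875828 [ 0.29443446 -0.3994016  -0.32777738]
```

View pics/scene5.png

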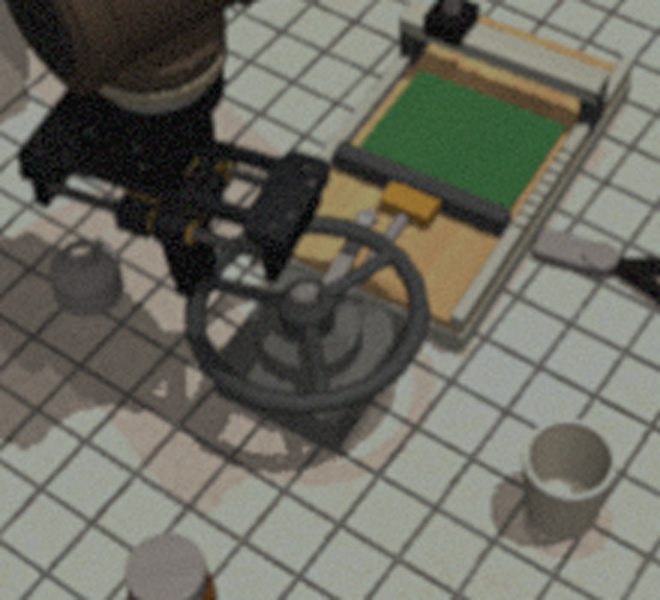

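View pics/side5.png

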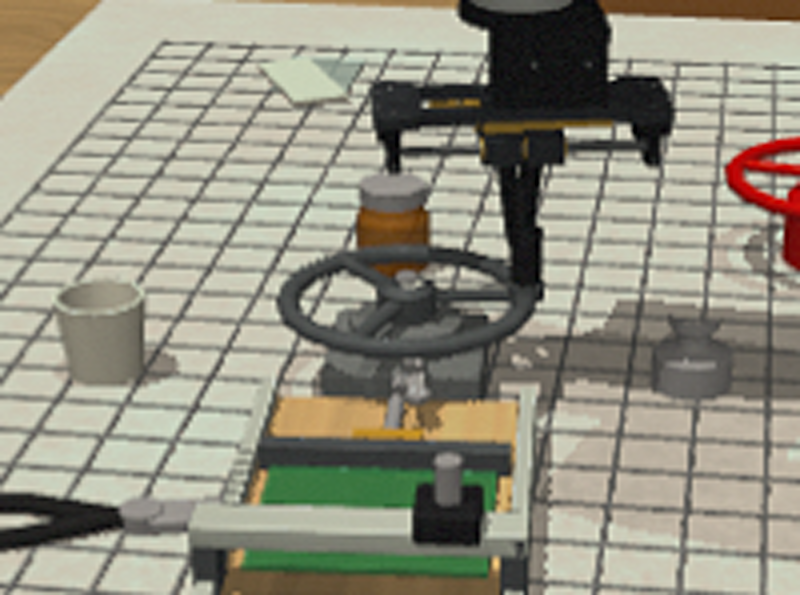

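{"api": "servo_tool", "payload": {"rows": [{"jaw":0,"translation":[-0.6,1.1,0],"turn":0},{"jaw":0,"translation":[-0.3,1.3,0],"turn":0},{"jaw":0,"translation":[-0.2,1.3,0],"turn":0},{"jaw":0,"translation":[0.1,1.3,0],"turn":0},{"jaw":0,"translation":[0.3,1.3,0],"turn":0},{"jaw":0,"translation":[0.5,1.2,0],"turn":0}]}}

```text
clock: 6.42
position: [0.4987, 0.0111, 0.1145]
tool_rot: [0.629, 0.777, -0.0, -0.001]
wrist_force: [-0.1, -1.5, 0.1]
opening: 0.0006
```

```bash
python3 - <<'E'
from rig import readout, imaging
import cv2
s=readout.state(); print(s["clock"],s["position"],s["opening"],s["wrist_force"])
im=imaging.snapshot("side")
im=cv2.resize(im[130:300,220:420],None,fx=4,fy=3.5,interpolation=cv2.INTER_CUBIC)
cv2.imwrite(f"pics/side6.png",im)
c=imaging.calibration("wrist")
im=imaging.snapshot("wrist"); cv2.imwrite("pics/wrist6.png",im)
s=readout.state(); print(s["clock"],s["position"],s["opening"],s["wrist_force"])
import pickle; pickle.dump(c,open("c6.pkl","wb"))
E
```

```text
6.425 [0.49865309 0.01106726 0.11450254] 0.0005876326542348486 [-0.06539741 -1.49857565  0.09647822]
6.525 [0.4990886  0.01137692 0.11447913] 0.0006384093898373316 [ 0.14992585 -0.04212947 -0.55200902]
```

View pics/side6.png

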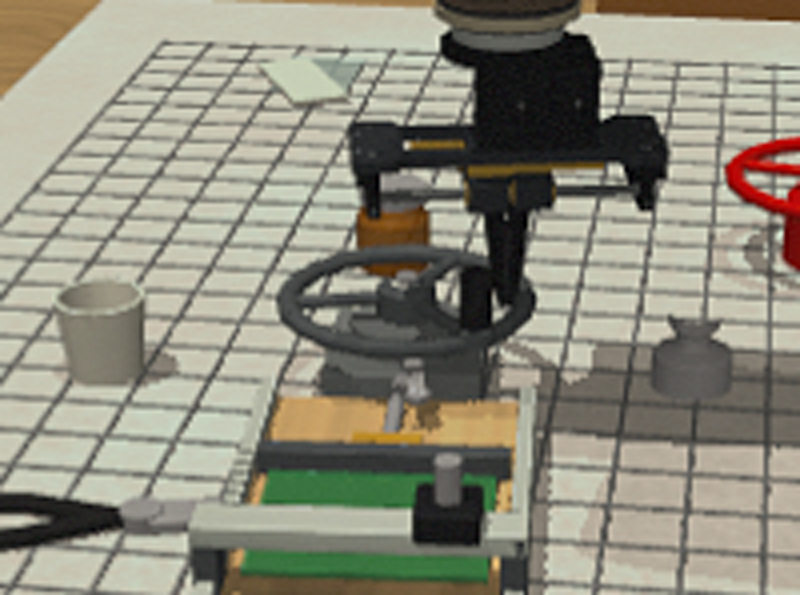

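View pics/wrist6.png

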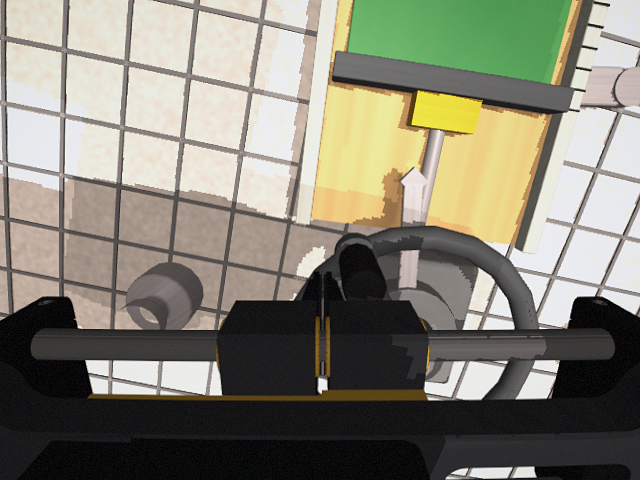

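```bash
python3 - <<'E'
from h import *
import pickle
from rig import imaging
c=pickle.load(open("c6.pkl","rb"))
C=np.array([.565,-.0255])
for n,px,z in [("foot",(355,246),.084),("top",(369,285),.128),("tip",(412,175),.057)]:
    p=plane(c,[px],z)[0]; d=p[:2]-C; print(n,p,np.linalg.norm(d),np.degrees(np.arctan2(d[1],d[0])))
s=imaging.calibration("side")
for n,px,z in [("top",(220+475/4,130+268/3.5),.128)]:
    p=plane(s,[px],z)[0]; d=p[:2]-C; print(n,p,np.linalg.norm(d),np.degrees(np.arctan2(d[1],d[0])))
# start check in side1 crop
p=plane(s,[(220+412/4,130+278/3.5)],.128)[0]; d=p[:2]-C; print("start side",p,np.linalg.norm(d),np.degrees(np.arctan2(d[1],d[0])))
print(proj(s,[[.549,.048,.128],[.549,.048,.084]]))
E
```

```text
foot [0.51227092 0.03669404 0.084     ] 0.08153805596433056 130.2918015743681
top [0.51538395 0.03270306 0.128     ] 0.07648104051516763 130.4464191246353
tip [0.53982666 0.07998954 0.057     ] 0.10845155857436653 103.42168294508936
top [0.51339154 0.02429724 0.128     ] 0.07171609328476716 136.02325767080276
start side [0.54793319 0.04419983 0.128     ] 0.07175891441942453 103.75881508814926
[[322.2928297  210.12631367]
 [322.51369645 226.6768336 ]]
```

{"api": "servo_tool", "payload": {"rows": [{"jaw":0,"translation":[0.7,1.1,0],"turn":0},{"jaw":0,"translation":[0.4,0.4,0],"turn":0},{"jaw":0,"translation":[0.3,0.3,0],"turn":0},{"jaw":0,"translation":[0,0,0],"turn":0}]}}

```text
clock: 7.02
position: [0.5133, 0.0282, 0.1146]
tool_rot: [0.629, 0.777, 0.0, 0.0]
wrist_force: [-0.1, 0.8, 0.6]
opening: 0.0001
```

```bash
cat > look.py <<'E'
import sys,pickle
from rig import readout, imaging
import cv2
k=sys.argv[1]
c=imaging.calibration("wrist"); im=imaging.snapshot("wrist")
pickle.dump(c,open(f"c{k}.pkl","wb"))
cv2.imwrite(f"pics/wrist{k}.png",im)
cv2.imwrite(f"pics/wristc{k}.png",cv2.resize(im[150:310,270:470],None,fx=4,fy=3.75,interpolation=cv2.INTER_CUBIC))
s=readout.state(); print(s["clock"],s["position"],s["opening"],s["wrist_force"])
im=imaging.snapshot("side")
cv2.imwrite(f"pics/side{k}.png",cv2.resize(im[130:300,220:420],None,fx=4,fy=3.5,interpolation=cv2.INTER_CUBIC))
E
python3 look.py 7
```

```text
7.075 [0.51317333 0.02804208 0.11466089] 0.0007360921463119832 [-0.44697137 -0.14391603  0.98704998]
```

View pics/wristc7.png

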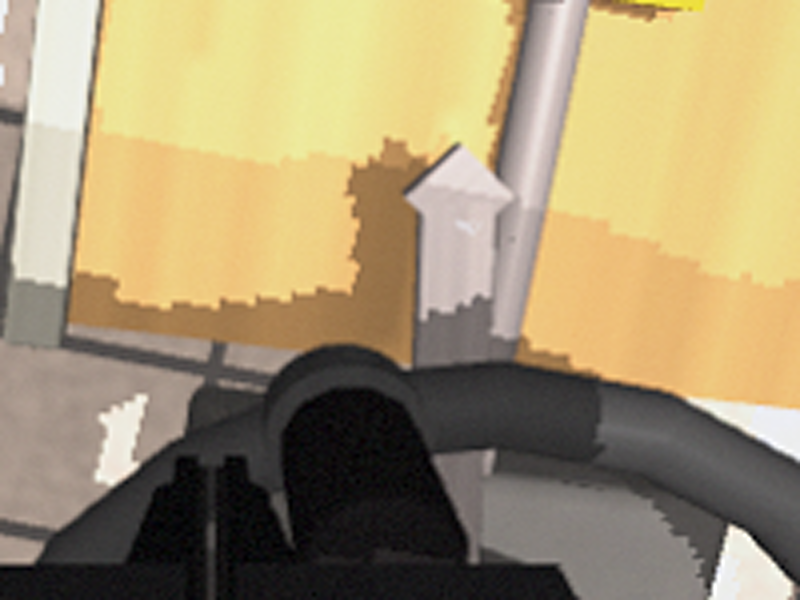

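View pics/side7.png

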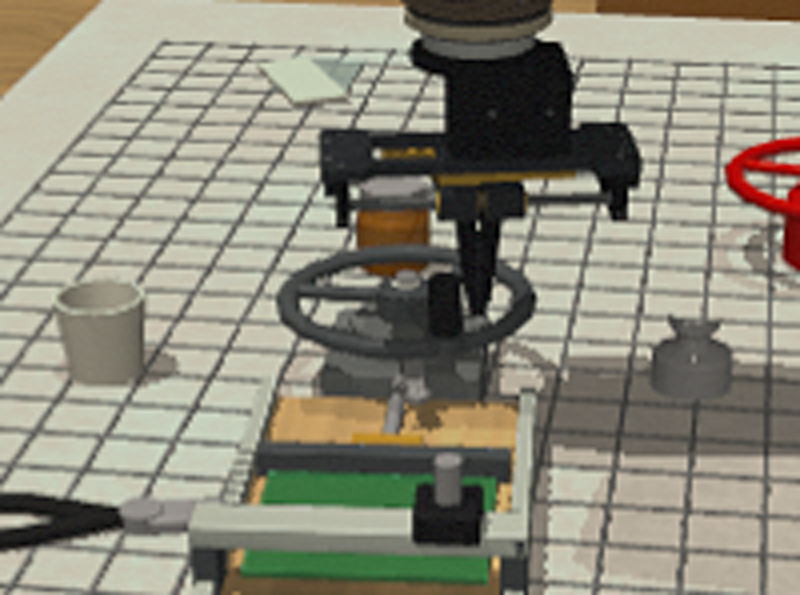

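```bash
cat > ang.py <<'E'
from h import *
import pickle,sys
from rig import imaging
k,fx,fy,sx,sy=sys.argv[1],*map(float,sys.argv[2:6])
c=pickle.load(open(f"c{k}.pkl","rb")); C=np.array([.565,-.0255])
def show(n,p):
    d=p[:2]-C; print(n,p.round(4),np.linalg.norm(d).round(4),np.degrees(np.arctan2(d[1],d[0])).round(1))
show("foot",plane(c,[(270+fx/4,150+fy/3.75)],.084)[0])
s=imaging.calibration("side"); show("side top",plane(s,[(220+sx/4,130+sy/3.5)],.128)[0])
show("side top start",plane(s,[(220+412/4,130+278/3.5)],.128)[0])
E
python3 ang.py 7 345 430 443 278
python3 - <<'E'
import sys; sys.path.insert(0,'.')
from h import *
import pickle
c=pickle.load(open("c7.pkl","rb"));C=np.array([.565,-.0255])
p=plane(c,[(270+460/4,150+145/3.75)],.057)[0];d=p[:2]-C;print(p,np.hypot(*d),np.degrees(np.arctan2(d[1],d[0])))
E
```

```text
foot [0.5296 0.0423 0.084 ] 0.0765 117.6
side top [0.53   0.0417 0.128 ] 0.0758 117.5
side top start [0.5479 0.0442 0.128 ] 0.0718 103.8
[0.54007549 0.08471373 0.057     ] 0.11299688805036714 102.74292378144013
```

{"api": "servo_tool", "payload": {"rows": [{"jaw":0,"translation":[0.5,0.45,0],"turn":0},{"jaw":0,"translation":[0.5,0.4,0],"turn":0},{"jaw":0,"translation":[0.4,0.3,0],"turn":0},{"jaw":0,"translation":[0,0,0],"turn":0}]}}

```text
clock: 7.62
position: [0.5274, 0.0398, 0.1146]
tool_rot: [0.629, 0.777, 0.0, 0.0]
wrist_force: [-0.9, 0.2, -0.3]
opening: 0.0002
```

```bash
python3 look.py 8
```

```text
7.675 [0.52723369 0.03975279 0.11462114] 0.0006440941488397609 [ 0.44961959 -0.1492833   0.57950488]
```

View pics/wristc8.png

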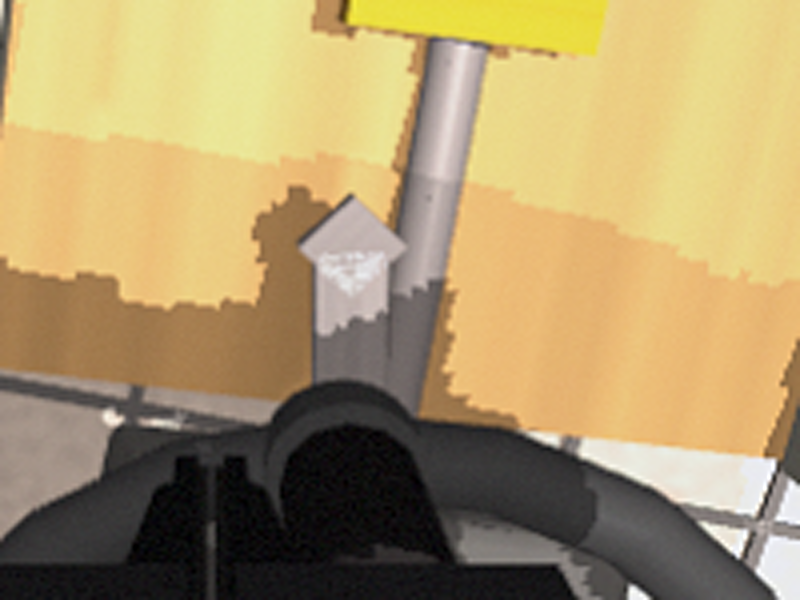

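View pics/side8.png

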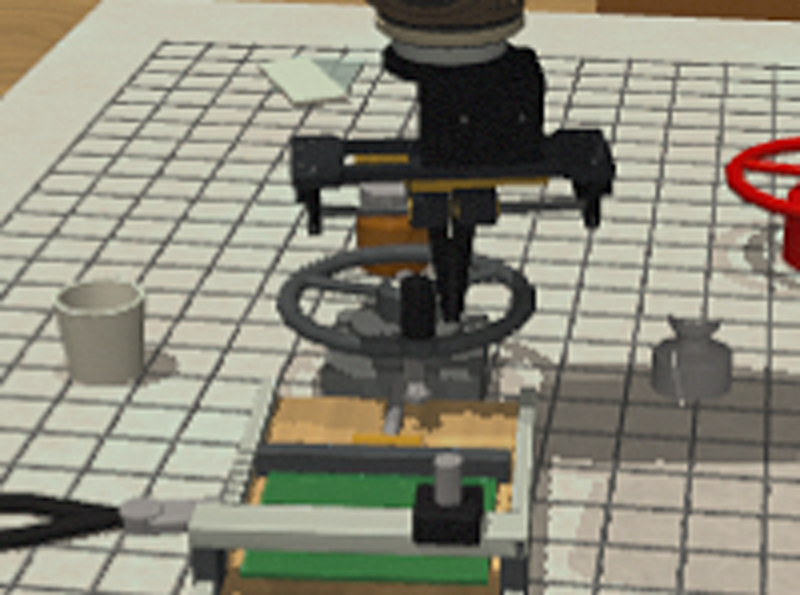

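{"api": "servo_tool", "payload": {"rows": [{"jaw":0,"translation":[0.15,0.1,0],"turn":0},{"jaw":0,"translation":[0,0,0],"turn":0},{"jaw":0,"translation":[-1.0,-0.7,0],"turn":0},{"jaw":0,"translation":[-1.0,-0.7,0],"turn":0},{"jaw":0,"translation":[0,0,4],"turn":0},{"jaw":0,"translation":[0,0,4],"turn":0},{"jaw":0,"translation":[3,-5,4],"turn":-6},{"jaw":0,"translation":[3,-3,0],"turn":-6}]}}

```text
clock: 8.72
position: [0.5658, -0.0494, 0.2332]
tool_rot: [0.708, 0.706, 0.002, 0.002]
wrist_force: [0.0, 0.6, -0.2]
opening: 0.0005
```

{"api": "servo_tool", "payload": {"rows": [{"jaw":0,"translation":[0,0,0],"turn":0},{"jaw":0,"translation":[0,0,0],"turn":0}]}}

```text
clock: 8.98
position: [0.564, -0.0477, 0.2296]
tool_rot: [0.707, 0.707, -0.0, -0.001]
wrist_force: [-0.3, -0.2, -0.2]
opening: 0.0003
```

```bash
python3 look.py 9; python3 -c "
from rig import imaging;import cv2;cv2.imwrite('pics/scene9.png',imaging.snapshot('scene'))"
```

```text
9.025 [ 0.5640327  -0.04732543  0.22969392] 0.00039301523658775387 [ 0.28492762 -0.27119988  0.7460694 ]
```

View pics/wrist9.png

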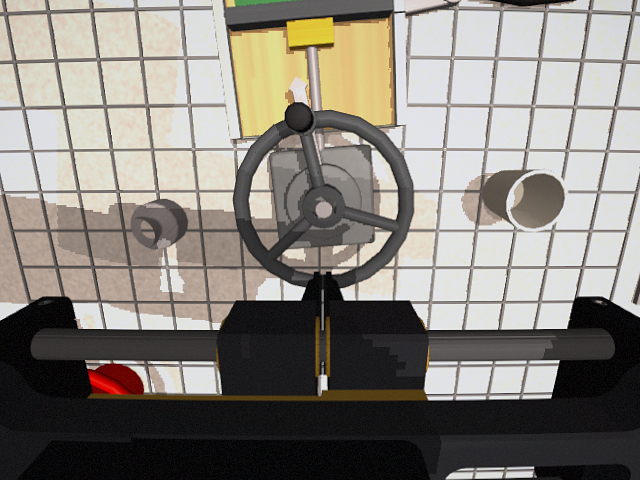

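View pics/side9.png

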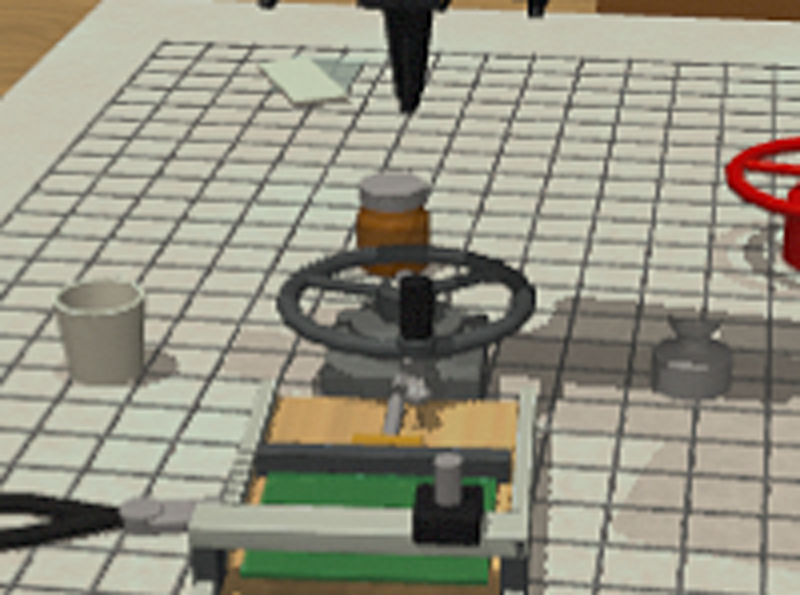

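View pics/scene9.png

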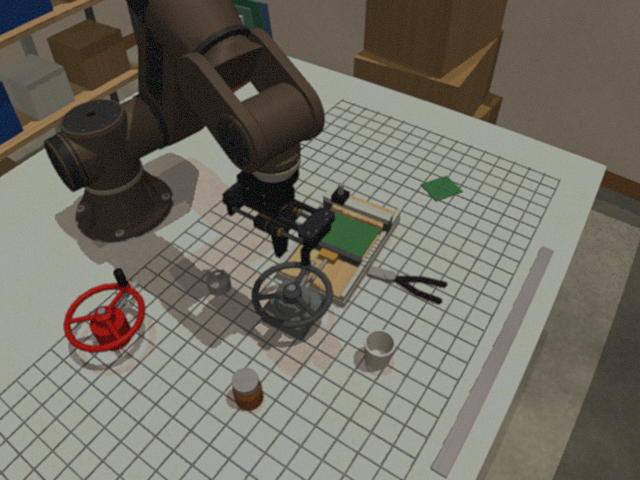

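```bash
python3 - <<'E'
from h import *
import pickle
from rig import imaging
c=pickle.load(open("c9.pkl","rb"))
b=plane(c,[(323,208)],.093)[0];h=plane(c,[(299,117)],.128)[0];t=plane(c,[(297,77)],.057)[0]
for n,p in (("h",h),("tip",t)): d=p-b; print(n,p,np.degrees(np.arctan2(d[1],d[0])))
print(b,plane(c,[(230,25),(393,12)],.051))
a=cv2.imread("pics/side1.png");e=cv2.imread("pics/side9.png")
for n,i in (("start",a),("end",e)):
    g=cv2.cvtColor(i,cv2.COLOR_BGR2GRAY)[272:325,385:445]; m=(g<25); ys,xs=np.nonzero(m); print(n,xs.mean()+385,ys.mean()+272,m.sum())
# glass: green centroid/edge in full side pictures
s0=cv2.imread("pics/side0.png")[130:300,220:420]
s0=cv2.resize(s0,None,fx=4,fy=3.5,interpolation=cv2.INTER_CUBIC)
c2=imaging.calibration("side")
for n,i in (("start",s0),("end",e)):
    hsv=cv2.cvtColor(i,cv2.COLOR_BGR2HSV); m=cv2.inRange(hsv,(50,100,50),(80,255,255))
    col=np.nonzero(m[:,380])[0]; print(n,col.min(),plane(c2,[(220+380/4,130+col.min()/3.5)],.036))
E
```

```text
h [0.54735279 0.04635614 0.128     ] 103.40616183085801
tip [0.54159018 0.08434802 0.057     ] 101.75589975959743
[ 0.56425014 -0.02453768  0.093     ] [[0.48427041 0.12726649 0.051     ]
 [0.62377288 0.13718959 0.051     ]]
start 412.9181034482759 301.1666666666667 1392
end 416.7788378143972 303.2454466608846 1153
start 452 [[0.55593611 0.11801303 0.036     ]]
end 475 [[0.55119065 0.1454887  0.036     ]]
```

```bash
python3 -c "
from rig import workorder; print(workorder.close_job())"
```

```text
the job is handed in; nothing more can be done
None
```

I pushed the hand wheel clockwise through one full turn by its handle with the shut fingertips. I then backed the fingers off, raised the arm clear and handed the job in at about 9 s. The hand-in reports no verdict.

**Wheel:** The last wrist view put the handle at 103.4°, against about 102° at the start and 101.8° for the pointer. The side view showed it about 1 px (2 mm, roughly 1.3°) short of its start. Both are well inside the 10° allowed, on the not-overshot side.

**Forces:** The wrist force read at the end of each move was at most about 7 N, and near zero after I let go. I did not watch it between readings.

**Feed:** These checks are rough and do not fully agree:
- From the wheel angle the feed should be about 31.3 mm.
- The fence edge measured 28 to 31 mm of travel.
- The glass edge in the side view gave about 28 mm, below the 28.9 mm limit. One pixel there is about 4 mm, so I relied on the wheel angle.

**Bystanders:** By eye in the last pictures, the jar, weight, pot and pliers stood where they began; I did not measure them.

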